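# Put the games-room kit away on its matching pads

## Task

Put the air-hockey kit and the cue chalk away: lay each puck flat in the middle of the round pad of its own colour, then stand the mallet of that colour upright and centred on top of its puck, and set the chalk upright in the middle of the little square tray. Leave the glass tumbler and the stack of chips standing where they are.

Things in the scene. Friction and masses are not known exactly. Their poses are not given: they have to be found in the camera images.
- red_pad: round red pad, 100 mm across, 10 mm high, flat top with two thin white outline rings (81 and 54 mm across) around its centre; fixed to the counter. Origin: centre of its underside, on the counter; z up. Its place changes from start to start
- red_puck: red puck, disc 50 mm across and 10 mm thick with a thin white ring on top, about 30 g. Loose, lying flat on the counter. Origin: centre of its underside; z up
- red_mallet: red air-hockey mallet: round base 76 mm across and 12 mm thick, sloping in to an upright cylindrical grip 28 mm across (straight from 20 to 56 mm above the underside), 60 mm high in all; flat underside, about 90 g. Loose, standing upright on the counter. Origin: centre of its underside; z up along the grip
- blue_pad: round blue pad, 100 mm across, 10 mm high, flat top with two thin white outline rings (81 and 54 mm across) around its centre; fixed to the counter. Origin: centre of its underside, on the counter; z up. Its place changes from start to start
- blue_puck: blue puck, disc 50 mm across and 10 mm thick with a thin white ring on top, about 30 g. Loose, lying flat on the counter. Origin: centre of its underside; z up
- blue_mallet: blue air-hockey mallet: round base 76 mm across and 12 mm thick, sloping in to an upright cylindrical grip 28 mm across (straight from 20 to 56 mm above the underside), 60 mm high in all; flat underside, about 90 g. Loose, standing upright on the counter. Origin: centre of its underside; z up along the grip
- chalk: cube of cue chalk, 26 mm each way, white paper sides with an orange band, small turquoise round patch on top, about 30 g. Loose, standing on the counter. Origin: centre of its underside; z up, x and y square to its side faces
- chalk_tray: square tray 72 mm by 72 mm with a brass rim and a black floor that bears a white 30 mm square outline; inside 60 mm by 60 mm, floor 6 mm above the counter, rim 6 mm wide, its top 10 mm above the counter; fixed to the counter. Origin: centre of its underside; z up, x and y square to its sides
- chips: bystander: stack of black and white gaming chips, one piece, 40 mm across, 24 mm high, loose, among the kit. Origin: centre of its underside; z up
- tumbler: bystander: open amber glass tumbler, 62 mm across the rim, 65 mm high, loose, among the kit. Origin: centre of its underside; z up
There are look-alikes about, which are no part of the job. What is shaped like the blue_puck but green or turquoise is not meant.

How it is judged (in metres and radians):
At the end, for the whole second after the job is handed in: Pucks flat on own-colour pads, within 12 mm of centre; each mallet on its colour's puck, within 15 mm of pad centre; chalk on the tray floor, within 15 mm of centre; all five within 0.12 rad of upright, at rest; tumbler and chips within 0.15 rad of upright and 20 mm of their start (horizontal distance between red_puck and red_pad below 0.012 m and z of red_puck in the frame of red_pad between 0.007 and 0.013 m and angle between each of red_puck, red_mallet, blue_puck, blue_mallet, chalk's own z axis and vertical below 0.12 rad and linear speed of each of red_puck, red_mallet, blue_puck, blue_mallet, chalk below 0.02 m/s and angular speed of each of red_puck, red_mallet, blue_puck, blue_mallet, chalk below 0.2 rad/s and horizontal distance between red_mallet and red_pad below 0.015 m and z of red_mallet in the frame of red_pad between 0.016 and 0.024 m and horizontal distance between blue_puck and blue_pad below 0.012 m and z of blue_puck in the frame of blue_pad between 0.007 and 0.013 m and horizontal distance between blue_mallet and blue_pad below 0.015 m and z of blue_mallet in the frame of blue_pad between 0.016 and 0.024 m and horizontal distance between chalk and chalk_tray below 0.015 m and z of chalk in the frame of chalk_tray between 0.003 and 0.009 m and distance of each of chips, tumbler from where it was at the start of the episode below 0.02 m and angle between each of chips, tumbler's own z axis and vertical below 0.15 rad); the robot touches nothing.
It fails at once if the tumbler or the chip stack is knocked over or pushed more than 20 mm away (distance of any of chips, tumbler from where it was at the start of the episode above 0.02 m or angle between any of chips, tumbler's own z axis and vertical above 0.5 rad).
It also fails if it takes over 128 s, if anything falls off the work surface, if the arm or the gripper's body presses on something with over 40 N, if the wrist force passes 120 N, or if a joint passes its speed limit or range.

## Robot

A 6-joint arm with a two-finger parallel gripper is mounted at the origin on the work surface. World frame = base frame: x ahead of the robot, y to its left, z up, the work surface at z = 0. Lengths are in mm, angles in degrees, forces in N, time in s.
With the tool pointing down it reaches from about 300 to 850 mm from the base axis. Payload 4.2 kg.
Tool frame: the origin (TCP) lies midway between the tips of the shut fingers; the grasp point (between the pads) lies 19 mm behind it; z points along the fingers, y is the line along which they close (so a half turn about z gives the same grasp; the last joint's range is limited). The gripper opens to 91 mm and grips with 3 to 60 N. Pads are 32 mm wide; open, the fingers measure 118 mm over their backs; the gripper's body (76 mm by 178 mm) begins 60 mm behind the grasp point.
Start: joints at [-69.729, 18.312, 89.639, -0, 72.044, -1.146], TCP at [209.969, -535.31, 213.976] pointing down, gripper open.
Joint ranges: [-177.97, 177.97], [-48.28, 115.42], [12.27, 149.76], [-77.06, 257.06], [2.81, 150.46], [-146.56, 146.56]. Speed limits (degrees/s): [147.25, 147.25, 180, 180, 180, 180].

## Interface

Orientations are given as [roll, pitch, yaw] about the fixed x, y, z axes, in that order (R = Rz(yaw) Ry(pitch) Rx(roll)).
In Python, from workcell import env gives the robot as it stands.
- The arm moves only by the shell command python3 -m jog 'ROWS' [FORCE]. ROWS is a JSON object of lists of equal length, an entry for each row: "jaw": the finger opening in mm, from 0 to 91.2; "slide": the shift along the tool's x, y, z in units of 30 mm (1.0 is 30 mm), a list of three; "spin": the turn about the tool's z in units of 8 degrees (1.0 is 8 degrees). In form: {"jaw": [jaw, ...], "slide": [[dx, dy, dz], ...], "spin": [spin, ...]}. A call has 1 to 10 rows; each row shifts and turns the commanded pose from where the row before left it, along the tool's axes as they then stand; what a row does not reach is not made up. A row lasts 1/10 s, in which the tool goes at most 50 mm and 8.59 degrees, less where a joint would pass 70% of its speed; a pose out of reach is approached as far as the arm can. A call is refused whole if a number of a shift passes 1 or a number of a turn 1, either way. A call with a gripper value outside its range is refused whole. The fingers move at their own pace and stop on an object; FORCE is the grip in N (left out, the last holds). Time passes only in rows, so rows that do not move let the fingers close. It gives the time, the measured TCP pose, the force, the opening and the grip force at its end, in the units of the state.
- env.state(): the state, without advancing time (a new reading comes with each control period).
- env.grab_frame(name): name is "scene" or "top" or "wrist"; returns the picture (384x512x3 uint8, red, green, blue); there is no depth.
- env.camera_model(name): a dict with "fx", "fy", "cx", "cy" (pixels), "camera_from_world" (4x4, takes a point from world to camera coordinates). Camera axes: x right, y up, looking along -z (the intrinsics and any distortion apply to the point x, -y, -z); pixel columns grow to the right and rows downward; lengths in mm; the calibration is good to about 2 mm. A picture is of the moment at which its call begins: read the wrist's pose just before it. camera_model takes no time and is no camera call; for the wrist camera it gives the pose at the moment of the call.
- env.job_done(): hands the job in; it is judged then, once.
The state is a dict: "time_s": time; "qpos": joint angles; "qvel": joint speeds; "effort": joint torques, N m; "ee_pos": TCP position; "ee_rot": TCP orientation; "force": force on the tool from outside, world axes, zero at the start; "torque": the same for the moment, N m; "gripper_width": finger opening in mm; "gripper_force": force on a finger pad.
Only numpy, scipy, OpenCV 4.12 (cv2) and the standard library are available. Lean on these libraries where they do the work, as an engineer would, in place of code of your own. Each camera call takes 0.05 s, during which the arm holds its last target. There are 200 camera calls.

## Working session

There is one attempt and no reset: what is moved stays moved. The work goes in short steps, Python scripts to look and compute and a shell command to move; the robot and the scene stay as the last step left them, time stands still between calls to the robot, and variables do not carry over. Pictures are saved under pics/ and viewed, at most 14 in all, crops included, and the job is handed in when it is done.

```bash
ls; mkdir -p pics
python3 - <<'E'
from workcell import env
import cv2,numpy as np
s=env.state();print(s)
for n in ("top","scene"):
    im=env.grab_frame(n);cv2.imwrite(f"pics/{n}0.png",im[:,:,::-1])
    m=env.camera_model(n);print(n,{k:(np.round(v,4).tolist() if k=="camera_from_world" else v) for k,v in m.items()})
E
```

```text
pics
{'time_s': 0.0, 'qpos': array([-6.97295139e+01,  1.83509702e+01,  8.97054600e+01, -1.05867978e-03,
        7.20438706e+01, -1.14704711e+00]), 'qvel': array([ 0.0812365 ,  0.0523768 , -0.05545727, -0.01136806, -0.00497237,
       -0.06510339]), 'effort': array([ 8.89452367e-04, -4.12459660e+01, -2.31968415e+01,  7.26185599e-02,
        4.58980550e-02, -1.61735711e-04]), 'ee_pos': array([ 209.7795366 , -534.83025165,  213.13341779]), 'ee_rot': array([-1.79899699e+02, -1.00152104e-03,  2.14178596e+01]), 'force': array([-0.46736785,  0.19255217,  0.88489862]), 'torque': array([-0.02145306, -0.0060184 , -0.01513212]), 'gripper_force': 0.0, 'gripper_width': 91.52727139053479}
top {'fx': 485.5680352317088, 'fy': 485.5680352317088, 'cx': 264.2842649196857, 'cy': 192.2542786634376, 'camera_from_world': [[-0.0254, -0.9994, -0.0225, 24.7762], [0.9897, -0.0284, 0.1407, -548.5443], [-0.1412, -0.0187, 0.9898, -1276.5878], [0.0, 0.0, 0.0, 1.0]]}
scene {'fx': 409.54916939510986, 'fy': 409.54916939510986, 'cx': 256.0785876787791, 'cy': 194.03288125956996, 'camera_from_world': [[0.3214, 0.947, -0.0033, -169.8369], [-0.6656, 0.2284, 0.7105, 353.4279], [0.6736, -0.2261, 0.7037, -1483.8767], [0.0, 0.0, 0.0, 1.0]]}
```

View pics/top0.png

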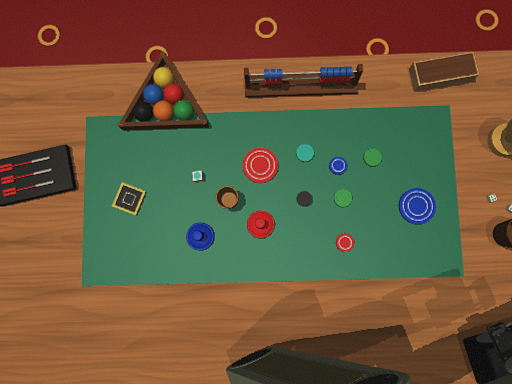

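View pics/scene0.png

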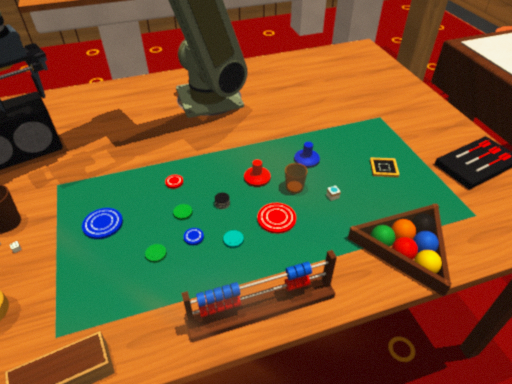

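The top view shows the red pad (260,165), blue pad (417,206), red puck (345,242), blue puck (338,166), red mallet (261,224), blue mallet (200,236), chalk (197,176) and tray (129,199). The tumbler is at (228,198) and the chips at (305,199). The green and turquoise discs are decoys. The scene view agrees.

```bash
cat > h.py <<'E'
from workcell import env
import cv2,numpy as np
def ray(m,px,z):
    T=m["camera_from_world"];R=T[:3,:3];c=-R.T@T[:3,3]
    d=R.T@np.array([(px[0]-m["cx"])/m["fx"],-(px[1]-m["cy"])/m["fy"],-1])
    return (c+d*(z-c[2])/d[2])[:2]
def mask(im,col):
    h,s,v=[a.astype(int) for a in cv2.split(cv2.cvtColor(im,cv2.COLOR_RGB2HSV))]
    k={"red":((h<8)|(h>172))&(s>150)&(v>90),"blue":(h>105)&(h<130)&(s>120)&(v>60),
       "white":(s<90)&(v>120),"brass":(h>15)&(h<32)&(s>80)&(v>110),"turq":(h>80)&(h<98)&(s>90)&(v>120)}[col]
    return k.astype(np.uint8)*255
def blob(im,col,seed=None,r=60,amin=30):
    "largest outer contour (hull) of a colour with centre within r of seed"
    best=None
    for c in cv2.findContours(mask(im,col),cv2.RETR_EXTERNAL,cv2.CHAIN_APPROX_NONE)[0]:
        c=cv2.convexHull(c);M=cv2.moments(c)
        if M["m00"]<amin: continue
        p=np.array([M["m10"],M["m01"]])/M["m00"]
        if seed is not None and np.hypot(*(p-seed))>r: continue
        if best is None or M["m00"]>best[2]: best=(p,c,M["m00"])
    return best
def plan(x,y,z,yaw=None):
    "units still to go from the measured pose, tool axes as they now stand"
    s=env.state();p=s["ee_pos"];a=np.radians(s["ee_rot"][2]);d=np.array([x,y,z])-p
    t=[np.cos(a)*d[0]+np.sin(a)*d[1],np.sin(a)*d[0]-np.cos(a)*d[1],-d[2]]
    w=0 if yaw is None else (yaw-np.degrees(a)+90)%180-90
    print("pose",p.round(1),s["ee_rot"].round(1),"slide",np.round(np.array(t)/30,2),"spin",round(-w/8,2),"t",round(s["time_s"],1),"w",round(s["gripper_width"],1))
E
python3 - <<'E'
from h import *
m=env.camera_model("top");im=cv2.imread("pics/top0.png")[:,:,::-1].copy()
for n,c,s,z in [("red_pad","red",(260,165),10),("blue_pad","blue",(417,206),10),("red_puck","red",(345,242),10),("blue_puck","blue",(338,166),10),("red_mallet","red",(261,224),12),("blue_mallet","blue",(200,236),12),("tray","brass",(129,199),10),("chalk","white",(197,176),26),("chalkt","turq",(197,176),26)]:
    b=blob(im,c,s,12,3)
    if b is None: print(n,None);continue
    q=np.array([ray(m,p,z) for p in b[1].reshape(-1,2)],np.float32)
    print(n,b[0].round(1),b[2],ray(m,b[0],z).round(1),[np.round(v,1) for v in cv2.minAreaRect(q)[1:]],)
plan(400,0,160)
E
```

```text
red_pad [259.9 164.9] 939.0 [630.8  20.7] [array([95.1, 96.7]), np.float64(88.3)]
blue_pad [416.9 205.6] 1012.5 [ 504.1 -406.5] [array([98. , 97.2]), np.float64(86.3)]
red_puck [344.5 242.3] 240.5 [ 409.5 -204.1] [array([46.1, 46.2]), np.float64(87.4)]
blue_puck [337.7 165.3] 227.0 [ 623.  -195.6] [array([47.4, 46. ]), np.float64(42.3)]
red_mallet [260.3 224. ] 570.0 [465.4  23.7] [array([74.1, 71.3]), np.float64(88.5)]
blue_mallet [199.7 236. ] 569.5 [437.  190.5] [array([74.3, 71. ]), np.float64(88.5)]
tray [128.5 198.4] 653.0 [546.7 388.8] [array([72.1, 72.2]), np.float64(67.7)]
chalk [196.5 175. ] 85.0 [604.3 196. ] [array([24.9, 28. ]), np.float64(89.7)]
chalkt [196.6 175.2] 25.0 [603.8 195.7] [array([13.8, 16.9]), np.float64(89.6)]
pose [ 209.8 -534.9  213.2] [-179.9   -0.    21.4] slide [ 12.41 -14.28   1.77] spin 0.0 t 0.1 w 91.3
```

```bash
python3 -m jog '{"jaw":[80,80,80,80,80,80,80,80,80,80],"slide":[[1,-0.78,0.2],[1,-0.78,0.2],[1,-0.78,0.2],[1,-0.78,0.2],[1,-0.78,0.2],[1,-0.78,0.2],[1,-0.78,0.2],[1,-0.78,0.2],[1,-0.78,0.2],[1,-0.78,0.2]],"spin":[0,0,0,0,0,0,0,0,0,0]}' 20
python3 - <<'E'
from h import *
plan(409.5,-204.1,40)
m=env.camera_model("wrist");im=env.grab_frame("wrist");cv2.imwrite("pics/w1.png",im[:,:,::-1])
b=blob(im,"red");print(b[0],b[2],ray(m,b[0],10))
E
```

```text
time_s: 1.1
ee_pos: [404.2, -206.4, 153.6]
ee_rot: [-180.0, 0.0, 21.4]
force: [0.3, 0.6, -1.4]
gripper_width: 80.2
gripper_force: 0.0
pose [ 404.2 -206.4  153.6] [-180.     0.    21.4] slide [ 0.19 -0.01  3.79] spin 0.0 t 1.1 w 80.2
[44.62130234 32.18990908] 5206.0 [462.28696067  22.60086727]
```

View pics/w1.png

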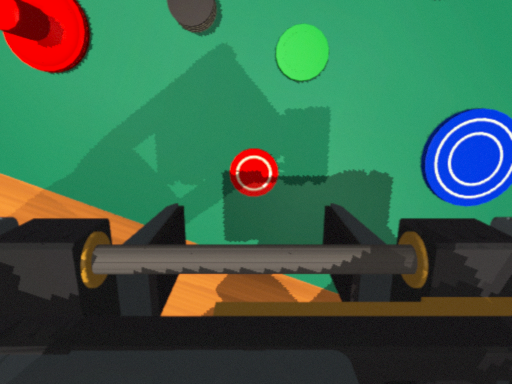

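The wrist view shows the red puck at (254,172), the blue pad at (472,157) and the red mallet at top left.

Run:
```python
from h import *
m=env.camera_model("wrist");im=cv2.imread("pics/w1.png")[:,:,::-1].copy()
b=blob(im,"red",(254,172),20);print(b[2],ray(m,b[0],10)); plan(*ray(m,b[0],10),4)
```

```text
1781.0 [ 412.38523825 -198.72578258]
pose [ 405.8 -202.1  152.6] [-1.798e+02 -1.000e-01  2.150e+01] slide [ 0.25 -0.02  4.95] spin 0.0 t 1.1 w 80.2
```

```bash
python3 -m jog '{"jaw":[80,80,80,80,80,80,80,40,40,40],"slide":[[0.1,0.1,0.8],[0,0,0.9],[0,0,0.9],[0,0,0.9],[0,0,0.9],[0,0,0.5],[0,0,0],[0,0,0],[0,0,0],[0,0,0]],"spin":[0,0,0,0,0,0,0,0,0,0]}' 15
python3 -m jog '{"jaw":[40,40,40],"slide":[[0,0,0],[0,0,0],[0,0,0]],"spin":[0,0,0]}'
python3 -c "from h import *;plan(630.8,20.7,60)"
```

```text
time_s: 2.15
ee_pos: [408.4, -210.0, 7.9]
ee_rot: [179.9, -0.1, 21.4]
force: [0.2, 0.6, -0.0]
gripper_width: 58.9
gripper_force: 0.1
time_s: 2.45
ee_pos: [408.0, -209.8, 7.6]
ee_rot: [180.0, -0.0, 21.4]
force: [0.2, 1.9, 6.3]
gripper_width: 48.9
gripper_force: 15.0
pose [ 408.  -209.8    7.6] [180.   -0.   21.4] slide [ 9.72 -4.44 -1.75] spin 0.0 t 2.5 w 48.9
```

```bash
python3 -m jog '{"jaw":[58,58,58,58,40,40,40,40,40],"slide":[[0,0,0],[0,0,0],[0.12,0,0.12],[0,0,0],[0,0,0],[0,0,0],[0,0,0],[0,0,0],[0,0,0]],"spin":[0,0,0,0,0,0,0,0,0]}' 15
python3 -m jog '{"jaw":[40,40,40,40],"slide":[[0,0,-0.8],[0,0,-0.8],[0,0,0],[0,0,0]],"spin":[0,0,0,0]}'
python3 -c "
from h import *
plan(630.8,20.7,60)
m=env.camera_model('wrist');im=env.grab_frame('wrist');cv2.imwrite('pics/w2.png',im[:,:,::-1])"
```

```text
time_s: 3.35
ee_pos: [411.0, -208.3, 3.4]
ee_rot: [180.0, 0.0, 21.4]
force: [-0.7, -0.0, 0.1]
gripper_width: 49.1
gripper_force: 15.0
time_s: 3.75
ee_pos: [411.1, -208.3, 51.5]
ee_rot: [180.0, -0.0, 21.4]
force: [0.2, 1.0, -0.9]
gripper_width: 49.3
gripper_force: 15.0
pose [ 411.1 -208.3   51.5] [180.   -0.   21.4] slide [ 9.61 -4.43 -0.28] spin 0.0 t 3.8 w 49.3
```

View pics/w2.png

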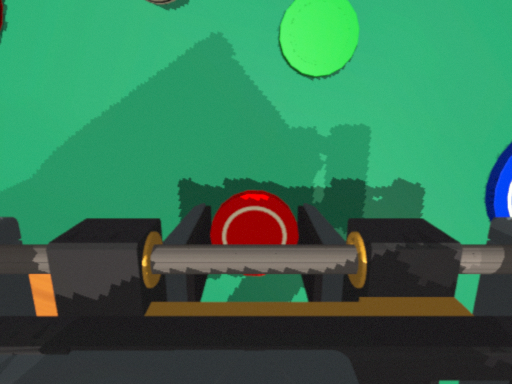

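The puck is held between the fingers, at (254,233).

```bash
python3 -m jog '{"jaw":[40,40,40,40,40,40,40,40,40,40],"slide":[[0.5,-0.2,-0.8],[0.9,-0.4,-0.8],[0.9,-0.4,-0.2],[0.9,-0.4,0],[0.9,-0.4,0],[0.9,-0.4,0],[0.9,-0.4,0],[0.9,-0.4,0],[0.9,-0.4,0],[0.9,-0.5,0]],"spin":[0,0,0,0,0,0,0,0,0,0]}'
python3 -m jog '{"jaw":[40,40,40,40,40],"slide":[[0.6,-0.3,0],[0,0,0],[0,0,0],[0,0,0],[0,0,0]],"spin":[0,0,0,0,0]}'
python3 - <<'E'
from h import *
m=env.camera_model('wrist');im=env.grab_frame('wrist');cv2.imwrite('pics/w3.png',im[:,:,::-1])
z=env.state()["ee_pos"][2]
q=env.state()
b=blob(im,'red',(254,233),12);print(b[0],b[2]);p=ray(m,b[0],z+6.6);print("puck",p,"tcp",env.state()["ee_pos"])
e=env.state()["ee_pos"][:2]-p; t=np.array([630.8,20.7])+e; plan(*t,14)
E
```

```text
time_s: 4.8
ee_pos: [608.5, -4.4, 103.4]
ee_rot: [-179.9, 0.2, 21.4]
force: [0.2, -0.4, 0.5]
gripper_width: 49.3
gripper_force: 15.0
time_s: 5.3
ee_pos: [621.1, 8.9, 105.1]
ee_rot: [-180.0, 0.1, 21.4]
force: [0.4, -0.1, -0.7]
gripper_width: 49.2
gripper_force: 15.0
[253.92125237 229.11827957] 1581.0
puck [625.23869012   9.93248161] tcp [621.34291599   8.94063862 105.29136004]
pose [621.3   8.9 105.3] [180.    0.   21.4] slide [ 0.3  -0.27  3.04] spin 0.0 t 5.3 w 49.0
```

View pics/w3.png

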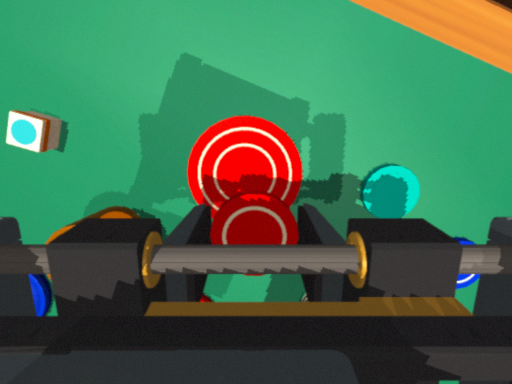

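The red pad spans 188–302 in columns with its top edge at row 116, so its centre is near (245,173). The held puck's true centre is near (254,235), because the rod hides its bottom.

Run:
```python
from h import *
m=env.camera_model('wrist');z=env.state()["ee_pos"]
a=ray(m,(245,173),10);p=ray(m,(254,235),z[2]+6.6);print(a,p,z)
# chalk top at (24,131)
print("chalk",ray(m,(24,131),26))
plan(*(a+z[:2]-p),14)
```

```text
[633.20943159  21.34008685] [622.08567594   8.63064373] [621.34291599   8.94063862 105.29136004]
chalk [604.4316337 196.2058496]
pose [621.3   8.9 105.3] [180.    0.   21.4] slide [ 0.5  -0.26  3.04] spin 0.0 t 5.3 w 49.0
```

```bash
python3 -m jog '{"jaw":[40,40,40,40,40,40,40,64,64,64],"slide":[[0.45,-0.27,0.5],[0,0,0.9],[0,0,0.8],[0,0,0.5],[0,0,0.35],[0,0,0],[0,0,0],[0,0,0],[0,0,0],[0,0,-0.6]],"spin":[0,0,0,0,0,0,0,0,0,0]}'
python3 -m jog '{"jaw":[80,80,80,80,80],"slide":[[0,0,-0.9],[-0.8,0,-0.9],[-0.8,0,-0.9],[0,0,0],[0,0,0]],"spin":[0,0,0,0,0]}'
python3 - <<'E'
from h import *
m=env.camera_model('wrist');im=env.grab_frame('wrist');cv2.imwrite('pics/w4.png',im[:,:,::-1])
b=blob(im,'red');print(b[0],b[2],ray(m,b[0],10))
plan(623,-195.6,60)
E
```

```text
time_s: 6.35
ee_pos: [629.9, 22.2, 30.2]
ee_rot: [-179.9, 0.2, 21.4]
force: [-0.3, -0.0, 0.1]
gripper_width: 63.4
gripper_force: 0.0
time_s: 6.85
ee_pos: [587.4, 4.6, 113.8]
ee_rot: [179.9, -0.1, 21.4]
force: [-0.2, 0.5, 0.2]
gripper_width: 79.6
gripper_force: 0.0
[253.85342642 132.83060504] 10385.0 [633.77988789  22.23529043]
pose [587.2   4.8 112.7] [180.   -0.   21.4] slide [-1.33  6.65  1.76] spin 0.0 t 6.9 w 79.9
```

View pics/w4.png

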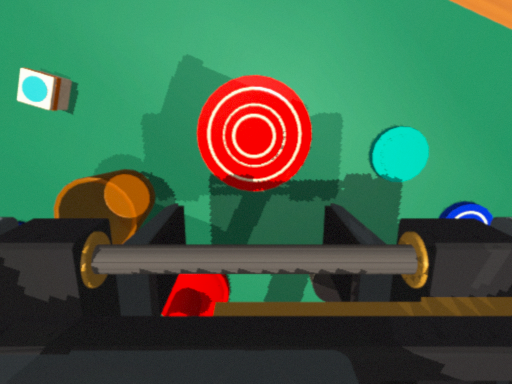

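The red puck's ring is centred at about (253,135) on the pad at (254,133), so it is placed well. Next is the blue puck.

```bash
python3 -m jog '{"jaw":[80,80,80,80,80,80,80,80,80,80],"slide":[[-0.2,0.95,0],[-0.2,0.95,0],[-0.2,0.95,0],[-0.2,0.95,0],[-0.2,0.95,0],[-0.2,0.95,0],[-0.2,0.95,0],[0,0,0],[0,0,0],[0,0,0]],"spin":[0,0,0,0,0,0,0,0,0,0]}'
python3 - <<'E'
from h import *
m=env.camera_model('wrist');im=env.grab_frame('wrist');cv2.imwrite('pics/w5.png',im[:,:,::-1])
b=blob(im,'blue',(256,172),60);print(b[0],b[2],cv2.boundingRect(b[1]),ray(m,b[0],10))
plan(*ray(m,b[0],10),3.4)
E
```

```text
time_s: 7.9
ee_pos: [620.5, -195.2, 111.7]
ee_rot: [-179.9, 0.1, 21.5]
force: [0.2, 0.4, -0.0]
gripper_width: 80.5
gripper_force: 0.0
[255.59847495 184.25344953] 2295.0 (229, 157, 55, 55) [ 624.79881964 -195.52781417]
pose [ 620.5 -195.1  112.1] [-1.799e+02  1.000e-01  2.150e+01] slide [0.13 0.07 3.62] spin 0.0 t 8.0 w 80.2
```

```bash
python3 -m jog '{"jaw":[80,80,80,80,80,80,40,40,40,40],"slide":[[0.13,0.06,0.9],[0,0,0.9],[0,0,0.9],[0,0,0.6],[0,0,0.3],[0,0,0],[0,0,0],[0,0,0],[0,0,0],[0,0,0]],"spin":[0,0,0,0,0,0,0,0,0,0]}'
python3 -m jog '{"jaw":[40,40,40,40,40,40,40,40],"slide":[[0,0,0],[0,0,0],[0,0,0],[0,0,-0.8],[0,0,-0.9],[0,0,-0.9],[0,0,0],[0,0,0]],"spin":[0,0,0,0,0,0,0,0]}'
python3 - <<'E'
from h import *
m=env.camera_model('wrist');im=env.grab_frame('wrist')
b=blob(im,'blue',(254,232),15)
if b: print(b[0],b[2],cv2.boundingRect(b[1]))
plan(504.1,-406.5,100)
E
```

```text
time_s: 8.95
ee_pos: [625.4, -196.7, 5.7]
ee_rot: [179.9, -0.1, 21.4]
force: [-1.3, -0.2, 0.5]
gripper_width: 50.8
gripper_force: 0.3
time_s: 9.75
ee_pos: [624.7, -196.6, 82.6]
ee_rot: [180.0, 0.0, 21.4]
force: [-0.3, 0.0, -1.0]
gripper_width: 49.2
gripper_force: 15.0
[253.90718257 221.03722482] 3747.5 (211, 191, 87, 54)
pose [ 624.1 -196.4   81.6] [-1.799e+02  1.000e-01  2.140e+01] slide [-6.28  5.06 -0.61] spin 0.0 t 9.8 w 49.3
```

```bash
python3 -m jog '{"jaw":[40,40,40,40,40,40,40,40,40,40],"slide":[[-1,0.72,-0.1],[-1,0.72,-0.1],[-1,0.72,-0.1],[-1,0.72,-0.1],[-1,0.72,-0.1],[-1,0.72,-0.1],[-0.8,0.72,0],[0,0,0],[0,0,0],[0,0,0]],"spin":[0,0,0,0,0,0,0,0,0,0]}'
python3 - <<'E'
from h import *
m=env.camera_model('wrist');im=env.grab_frame('wrist');cv2.imwrite('pics/w6.png',im[:,:,::-1])
plan(504.1,-406.5,14.5)
E
```

```text
time_s: 10.8
ee_pos: [490.1, -410.7, 99.6]
ee_rot: [-179.9, 0.0, 21.4]
force: [-0.0, 0.3, 0.2]
gripper_width: 49.3
gripper_force: 15.0
pose [ 490.4 -410.6   99.9] [-179.9    0.    21.5] slide [0.47 0.04 2.85] spin 0.0 t 10.8 w 49.0
```

View pics/w6.png

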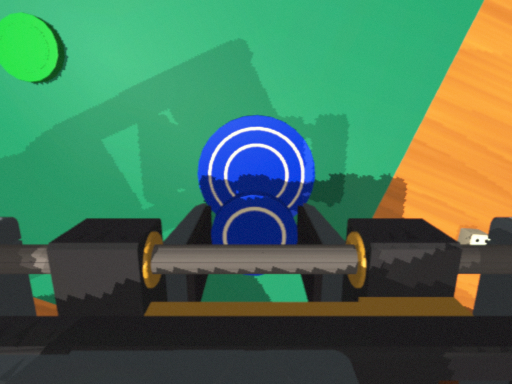

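The blue pad is centred at about (256,173), with the held blue puck at (254,235).

Run:
```python
from h import *
m=env.camera_model('wrist');a=ray(m,(256.5,173.5),10);print(a);plan(*a,14.5)
```

```text
[ 506.4544625  -406.98515183]
pose [ 490.4 -410.6   99.9] [-179.9    0.    21.5] slide [0.54 0.08 2.85] spin 0.0 t 10.8 w 49.0
```

```bash
python3 -m jog '{"jaw":[40,40,40,40,40,40,40,64,64,64],"slide":[[0.5,0.06,0.5],[0,0,0.9],[0,0,0.8],[0,0,0.4],[0,0,0.25],[0,0,0],[0,0,0],[0,0,0],[0,0,0],[0,0,-0.6]],"spin":[0,0,0,0,0,0,0,0,0,0]}'
python3 -m jog '{"jaw":[80,80,80,80,80,80],"slide":[[0,0,-0.9],[-0.8,0,-0.9],[-0.8,0,-0.9],[0,0,0],[0,0,0],[0,0,0]],"spin":[0,0,0,0,0,0]}'
python3 - <<'E'
from h import *
m=env.camera_model('wrist');im=env.grab_frame('wrist')
b=blob(im,'blue');print(b[0],b[2],ray(m,b[0],10))
g=mask(im,'white');x,y,w,h=cv2.boundingRect(b[1]);M=np.zeros_like(g);cv2.drawContours(M,[b[1]],-1,255,-1)
cc,hi=cv2.findContours(cv2.erode(M,None,iterations=3)&g,cv2.RETR_CCOMP,cv2.CHAIN_APPROX_NONE)
for c in cc:
    if len(c)>40:
        e=cv2.fitEllipse(c);print(np.round(e[0],1),np.round(e[1],1),ray(m,e[0],10).round(1),ray(m,e[0],20).round(1))
plan(465,23.5,150)
E
```

```text
time_s: 11.85
ee_pos: [503.6, -407.0, 31.6]
ee_rot: [-179.8, 0.1, 21.4]
force: [-0.2, 1.1, -0.1]
gripper_width: 63.8
gripper_force: 0.0
time_s: 12.45
ee_pos: [460.2, -424.9, 113.3]
ee_rot: [-179.9, 0.0, 21.4]
force: [0.1, -0.4, -1.5]
gripper_width: 80.1
gripper_force: 0.0
[253.06359502 131.80213638] 10407.0 [ 506.80445602 -406.15064175]
[255.4 136. ] [43.2 43.6] [ 504.2 -409.4] [ 505. -409.]
[255.4 136.1] [38.2 38.7] [ 504.1 -409.4] [ 504.9 -409. ]
[253.8 134.4] [61.2 62.8] [ 505.  -407.5] [ 505.7 -407.3]
[253.  132.7] [93.7 94.4] [ 506.1 -406.4] [ 506.7 -406.2]
[253. 133.] [88.7 90.4] [ 505.8 -406.5] [ 506.5 -406.3]
pose [ 460.2 -424.7  113. ] [-179.9    0.    21.4] slide [  5.61 -13.85  -1.23] spin 0.0 t 12.5 w 80.1
```

```bash
python3 -m jog '{"jaw":[50,50,50,50,50,50,50,50,50,50],"slide":[[0.4,-0.99,-0.4],[0.4,-0.99,-0.4],[0.4,-0.99,-0.4],[0.4,-0.99,0],[0.4,-0.99,0],[0.4,-0.99,0],[0.4,-0.99,0],[0.4,-0.99,0],[0.4,-0.99,0],[0.4,-0.99,0]],"spin":[0,0,0,0,0,0,0,0,0,0]}'
python3 -m jog '{"jaw":[50,50,50,50,50,50,50,50],"slide":[[0.4,-0.99,0],[0.4,-0.99,0],[0.1,-0.99,0],[0,-0.99,0],[0,0,0],[0,0,0],[0,0,0],[0,0,0]],"spin":[0,0,0,0,0,0,0,0]}'
python3 - <<'E'
from h import *
m=env.camera_model('wrist');im=env.grab_frame('wrist');cv2.imwrite('pics/w7.png',im[:,:,::-1])
plan(465,23.5,24)
E
```

```text
time_s: 13.5
ee_pos: [463.2, -103.3, 149.3]
ee_rot: [-179.9, 0.1, 21.5]
force: [-0.1, -0.0, 0.6]
gripper_width: 50.0
gripper_force: 0.0
time_s: 14.3
ee_pos: [445.5, 14.6, 150.1]
ee_rot: [180.0, 0.0, 21.4]
force: [0.1, -0.4, 0.0]
gripper_width: 50.1
gripper_force: 0.0
pose [445.5  14.5 150.2] [180.    0.   21.4] slide [ 0.71 -0.04  4.21] spin 0.0 t 14.3 w 50.0
```

View pics/w7.png

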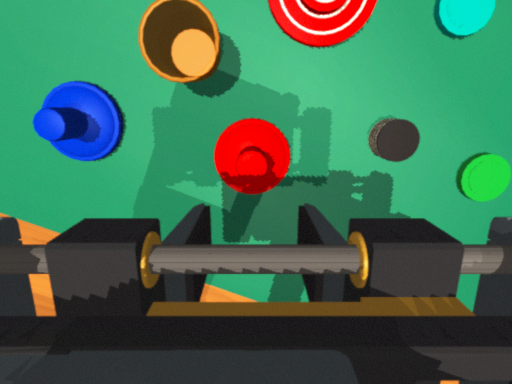

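The red mallet's base is centred at about (253,156) and the blue mallet's base at about (83,121). The tumbler and chips are well clear.

Run:
```python
from h import *
m=env.camera_model('wrist');a=ray(m,(253,156),10);print(a,ray(m,(83,121),10),"tumbler rim",ray(m,(179,40),65),"chips",ray(m,(396,139),24));plan(*a,25)
```

```text
[467.57352287  23.5951984 ] [439.25356177 189.79781125] tumbler rim [536.57496936 110.16064613] chips [533.46237897 -95.12495211]
pose [445.5  14.5 150.2] [180.    0.   21.4] slide [ 0.79 -0.01  4.17] spin 0.0 t 14.3 w 50.0
```

```bash
python3 -m jog '{"jaw":[50,50,50,50,50,50,50,50,20,20],"slide":[[0.75,0,0],[0,0,0.9],[0,0,0.9],[0,0,0.9],[0,0,0.9],[0,0,0.55],[0,0,0],[0,0,0],[0,0,0],[0,0,0]],"spin":[0,0,0,0,0,0,0,0,0,0]}' 20
python3 -m jog '{"jaw":[20,20,20,20,20,20,20,20,20,20],"slide":[[0,0,0],[0,0,0],[0,0,0],[0,0,0],[0,0,-0.6],[0,0,-0.9],[0,0,-0.9],[0,0,-0.9],[0,0,0],[0,0,0]],"spin":[0,0,0,0,0,0,0,0,0,0]}'
python3 -c "
from h import *
plan(633,22,150)"
```

```text
time_s: 15.35
ee_pos: [467.1, 23.3, 26.9]
ee_rot: [179.9, -0.1, 21.4]
force: [0.0, 0.0, 0.3]
gripper_width: 37.0
gripper_force: 0.0
time_s: 16.35
ee_pos: [465.9, 23.4, 124.7]
ee_rot: [180.0, -0.0, 21.4]
force: [-0.1, 0.3, -0.6]
gripper_width: 27.9
gripper_force: 20.0
pose [465.9  23.4 124.7] [180.   -0.   21.4] slide [ 5.17  2.08 -0.84] spin 0.0 t 16.4 w 27.9
```

```bash
python3 -m jog '{"jaw":[20,20,20,20,20,20,20,20,20,20],"slide":[[0.7,0.3,0],[0.9,0.36,0],[0.9,0.36,0],[0.9,0.36,0],[0.9,0.36,0],[0.6,0.2,0],[0,0,0],[0,0,0],[0,0,0],[0,0,0]],"spin":[0,0,0,0,0,0,0,0,0,0]}'
python3 - <<'E'
from h import *
m=env.camera_model('wrist');im=env.grab_frame('wrist');cv2.imwrite('pics/w8.png',im[:,:,::-1])
plan(633,22,46.5)
E
```

```text
time_s: 17.35
ee_pos: [623.0, 22.9, 124.6]
ee_rot: [-180.0, 0.1, 21.4]
force: [-0.1, 0.6, 0.2]
gripper_width: 27.6
gripper_force: 20.0
pose [623.3  22.9 124.9] [-180.     0.    21.4] slide [0.29 0.14 2.61] spin 0.0 t 17.4 w 27.5
```

View pics/w8.png

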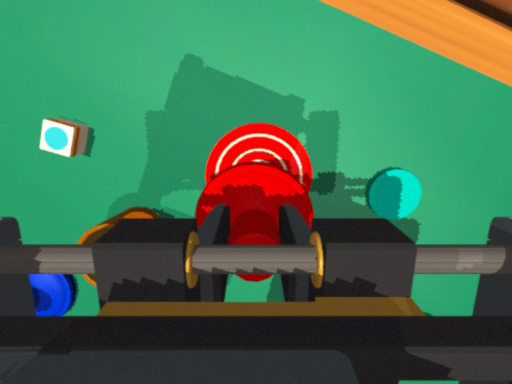

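The held mallet's base is centred at about (255,221), and the pad at about (259,177).

Run:
```python
from h import *
m=env.camera_model('wrist');print(ray(m,(255,221),109),ray(m,(259,177),10))
plan(633,22,46.5)
```

```text
[624.39182655  22.03274367] [632.50008282  20.88798644]
pose [623.3  22.9 124.9] [-180.     0.    21.4] slide [0.29 0.14 2.61] spin 0.0 t 17.4 w 27.5
```

```bash
python3 -m jog '{"jaw":[20,20,20,20,20,20,20,20,20,20],"slide":[[0.25,0.12,0],[0,0,0.7],[0,0,0.7],[0,0,0.6],[0,0,0.3],[0,0,0.2],[0,0,0.1],[0,0,0],[0,0,0],[0,0,0]],"spin":[0,0,0,0,0,0,0,0,0,0]}'
python3 -m jog '{"jaw":[50,50,50,50,50,50,50,50,50,50],"slide":[[0,0,0],[0,0,0],[0,0,0],[0,0,-0.7],[0,0,-0.9],[0,0,-0.9],[0,0,-0.9],[-0.9,0,0],[0,0,0],[0,0,0]],"spin":[0,0,0,0,0,0,0,0,0,0]}'
python3 - <<'E'
from h import *
m=env.camera_model('wrist');im=env.grab_frame('wrist');cv2.imwrite('pics/w9.png',im[:,:,::-1])
plan(438,190,150)
E
```

```text
time_s: 18.4
ee_pos: [633.0, 22.3, 47.6]
ee_rot: [180.0, -0.1, 21.4]
force: [-0.3, -0.9, -0.5]
gripper_width: 27.2
gripper_force: 20.0
time_s: 19.4
ee_pos: [607.3, 12.4, 149.1]
ee_rot: [180.0, -0.0, 21.4]
force: [-0.2, -0.4, -0.5]
gripper_width: 50.7
gripper_force: 0.0
pose [607.6  12.5 148.8] [180.   -0.   21.4] slide [-3.1  -7.57 -0.04] spin 0.0 t 19.4 w 50.1
```

View pics/w9.png

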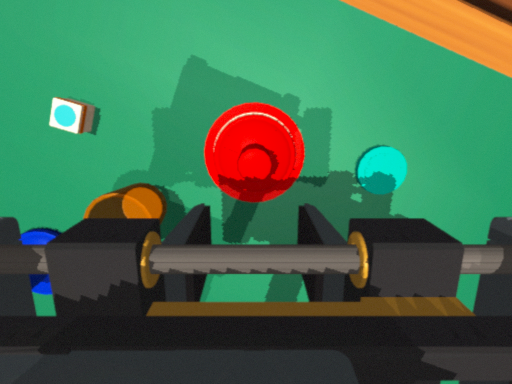

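The red mallet stands upright on its puck, base about (255,155) against the pad at (254,153). Next is the blue mallet.

```bash
python3 -m jog '{"jaw":[50,50,50,50,50,50,50,50,50,50],"slide":[[-0.4,-0.95,0],[-0.4,-0.95,0],[-0.4,-0.95,0],[-0.4,-0.95,0],[-0.4,-0.95,0],[-0.4,-0.95,0],[-0.4,-0.95,0],[-0.8,-0.92,0],[0,0,0],[0,0,0]],"spin":[0,0,0,0,0,0,0,0,0,0]}'
python3 -m jog '{"jaw":[50,50],"slide":[[0,0,0],[0,0,0]],"spin":[0,0]}'
python3 - <<'E'
from h import *
m=env.camera_model('wrist');im=env.grab_frame('wrist');cv2.imwrite('pics/w10.png',im[:,:,::-1])
b=blob(im,'blue',(254,160),50);r=cv2.boundingRect(b[1]);print(b[0],r,ray(m,b[0],10))
c=cv2.minEnclosingCircle(b[1]);print(c,ray(m,c[0],10))
plan(*ray(m,c[0],10),25)
E
```

```text
time_s: 20.45
ee_pos: [424.3, 185.1, 148.8]
ee_rot: [180.0, -0.0, 21.5]
force: [0.3, -1.0, 1.0]
gripper_width: 50.1
gripper_force: 0.0
time_s: 20.65
ee_pos: [425.1, 184.1, 148.7]
ee_rot: [180.0, -0.0, 21.4]
force: [0.2, -0.1, 0.5]
gripper_width: 49.6
gripper_force: 0.0
[250.95267959 164.18920563] (214, 127, 75, 75) [438.96453845 192.2289984 ]
((250.95758056640625, 164.27891540527344), 37.76145553588867) [438.88172558 192.19155476]
pose [424.9 184.1 148.7] [180.   -0.   21.3] slide [ 0.53 -0.08  4.12] spin 0.0 t 20.7 w 50.3
```

```bash
python3 -m jog '{"jaw":[50,50,50,50,50,50,50,50,20,20],"slide":[[0.5,-0.07,0],[0,0,0.9],[0,0,0.9],[0,0,0.9],[0,0,0.9],[0,0,0.5],[0,0,0],[0,0,0],[0,0,0],[0,0,0]],"spin":[0,0,0,0,0,0,0,0,0,0]}' 20
python3 -m jog '{"jaw":[20,20,20,20,20,20,20,20,20,20],"slide":[[0,0,0],[0,0,0],[0,0,0],[0,0,0],[0,0,-0.6],[0,0,-0.9],[0,0,-0.9],[0,0,-0.9],[0,0,0],[0,0,0]],"spin":[0,0,0,0,0,0,0,0,0,0]}'
python3 -c "
from h import *
plan(506,-407,125)"
```

```text
time_s: 21.7
ee_pos: [438.0, 192.1, 26.8]
ee_rot: [180.0, -0.1, 21.4]
force: [-0.6, 0.6, -0.9]
gripper_width: 37.2
gripper_force: 0.0
time_s: 22.7
ee_pos: [436.8, 191.8, 124.6]
ee_rot: [180.0, -0.0, 21.4]
force: [-0.5, -0.1, -1.5]
gripper_width: 27.3
gripper_force: 20.0
pose [436.8 191.8 124.6] [180.   -0.   21.4] slide [-5.140e+00  1.942e+01 -1.000e-02] spin 0.0 t 22.7 w 27.3
```

```bash
python3 -m jog '{"jaw":[20,20,20,20,20,20,20,20,20,20],"slide":[[-0.25,0.8,0],[-0.25,0.97,0],[-0.25,0.97,0],[-0.25,0.97,0],[-0.25,0.97,0],[-0.25,0.97,0],[-0.25,0.97,0],[-0.25,0.97,0],[-0.25,0.97,0],[-0.25,0.97,0]],"spin":[0,0,0,0,0,0,0,0,0,0]}'
python3 -m jog '{"jaw":[20,20,20,20,20,20,20,20,20,20],"slide":[[-0.25,0.97,0],[-0.25,0.97,0],[-0.25,0.97,0],[-0.25,0.97,0],[-0.25,0.97,0],[-0.25,0.97,0],[-0.25,0.97,0],[-0.25,0.97,0],[-0.25,0.97,0],[-0.25,0.8,0]],"spin":[0,0,0,0,0,0,0,0,0,0]}'
python3 -m jog '{"jaw":[20,20,20,20],"slide":[[-0.5,0,0],[0,0,0],[0,0,0],[0,0,0]],"spin":[0,0,0,0]}'
python3 - <<'E'
from h import *
m=env.camera_model('wrist');im=env.grab_frame('wrist');cv2.imwrite('pics/w11.png',im[:,:,::-1])
plan(506,-407,46)
E
```

```text
time_s: 23.7
ee_pos: [470.4, -102.6, 122.9]
ee_rot: [-179.9, 0.2, 21.4]
force: [0.6, 0.7, -1.0]
gripper_width: 27.3
gripper_force: 20.0
time_s: 24.7
ee_pos: [505.4, -396.1, 122.1]
ee_rot: [-179.8, 0.1, 21.4]
force: [0.8, -0.4, -0.7]
gripper_width: 27.7
gripper_force: 20.0
time_s: 25.1
ee_pos: [492.3, -399.5, 124.5]
ee_rot: [-179.9, 0.0, 21.5]
force: [0.9, -0.2, -0.6]
gripper_width: 27.6
gripper_force: 20.0
pose [ 492.5 -399.7  124.7] [-180.    -0.    21.5] slide [0.33 0.39 2.62] spin 0.0 t 25.1 w 27.6
```

View pics/w11.png

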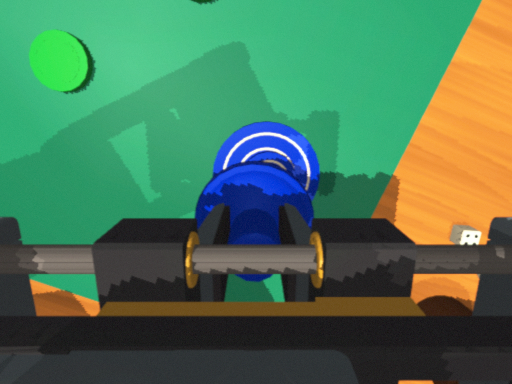

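The blue mallet is held just as the red one was, base about (254,221), with the blue pad ahead of it at (266,175).

```bash
python3 -m jog '{"jaw":[20,20,20,20,20,20,20,20,20,20],"slide":[[0.29,0.37,0],[0,0,0.7],[0,0,0.7],[0,0,0.6],[0,0,0.3],[0,0,0.2],[0,0,0.13],[0,0,0],[0,0,0],[0,0,0]],"spin":[0,0,0,0,0,0,0,0,0,0]}'
python3 -m jog '{"jaw":[50,50,50,50,50,50,50,50,50,50],"slide":[[0,0,0],[0,0,0],[0,0,0],[0,0,-0.7],[0,0,-0.9],[0,0,-0.9],[0,0,-0.9],[-0.9,0,0],[0,0,0],[0,0,0]],"spin":[0,0,0,0,0,0,0,0,0,0]}'
python3 - <<'E'
from h import *
m=env.camera_model('wrist');im=env.grab_frame('wrist');cv2.imwrite('pics/w12.png',im[:,:,::-1])
b=blob(im,'blue',(255,155),40);print(cv2.boundingRect(b[1]),ray(m,b[0],10))
plan(604,196,150)
E
```

```text
time_s: 26.15
ee_pos: [504.9, -408.2, 46.6]
ee_rot: [179.9, -0.0, 21.4]
force: [1.1, -0.4, 1.5]
gripper_width: 27.1
gripper_force: 20.0
time_s: 27.15
ee_pos: [479.1, -417.7, 147.9]
ee_rot: [-180.0, -0.0, 21.4]
force: [-0.3, 0.4, 0.4]
gripper_width: 50.2
gripper_force: 0.0
(203, 101, 101, 100) [ 506.62285336 -406.31589219]
pose [ 479.4 -417.5  147.6] [-180.    -0.    21.4] slide [ 11.33 -17.53  -0.08] spin 0.0 t 27.2 w 49.9
```

View pics/w12.png

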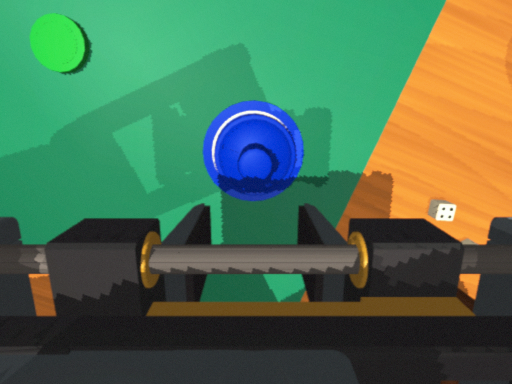

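The blue mallet is upright and centred on its puck and pad, at (253,151). Next is the chalk.

```bash
python3 -m jog '{"jaw":[50,50,50,50,50,50,50,50,50,50],"slide":[[0.6,-0.97,0],[0.6,-0.97,0],[0.6,-0.97,0],[0.6,-0.97,0],[0.6,-0.97,0],[0.6,-0.97,0],[0.6,-0.97,0],[0.6,-0.97,0],[0.6,-0.97,0],[0.6,-0.97,0]],"spin":[0,0,0,0,0,0,0,0,0,0]}'
python3 -m jog '{"jaw":[50,50,50,50,50,50,50,50,50,50],"slide":[[0.6,-0.97,0],[0.6,-0.97,0],[0.6,-0.97,0],[0.6,-0.97,0],[0.6,-0.97,0],[0.6,-0.97,0],[0.6,-0.97,0],[0.6,-0.97,0],[0,0,0],[0,0,0]],"spin":[0,0,0,0,0,0,0,0,0,0]}'
python3 -m jog '{"jaw":[50,50],"slide":[[0,0,0],[0,0,0]],"spin":[0,0]}'
python3 - <<'E'
from h import *
m=env.camera_model('wrist');im=env.grab_frame('wrist');cv2.imwrite('pics/w13.png',im[:,:,::-1])
b=blob(im,'turq');p=ray(m,b[0],26);print(b[0],b[2],p)
w=blob(im,'white',b[0],25);q=np.array([ray(m,v,26) for v in w[1].reshape(-1,2)],np.float32);print(w[2],cv2.minAreaRect(q))
print(cv2.boxPoints(cv2.minAreaRect(w[1])))
plan(*p,8)
x,y=b[0].astype(int);cv2.imwrite("pics/w13c.png",cv2.resize(im[max(y-60,0):y+60,max(x-80,0):x+80,::-1],None,fx=4,fy=4))
print(x,y)
E
```

```text
time_s: 28.2
ee_pos: [541.0, -79.0, 147.4]
ee_rot: [-180.0, 0.0, 21.4]
force: [1.1, -0.4, -0.3]
gripper_width: 50.1
gripper_force: 0.0
time_s: 29.2
ee_pos: [589.3, 189.2, 147.0]
ee_rot: [180.0, 0.1, 21.5]
force: [-0.4, 0.1, -0.2]
gripper_width: 50.6
gripper_force: 0.0
time_s: 29.4
ee_pos: [589.5, 187.3, 147.8]
ee_rot: [180.0, 0.0, 21.4]
force: [0.7, -0.4, -0.3]
gripper_width: 49.9
gripper_force: 0.0
[250.17182757 166.02610808] 274.5 [604.20607687 196.2520443 ]
857.5 ((605.2433471679688, 196.52767944335938), (29.587451934814453, 27.313060760498047), 4.39137077331543)
[[232.10506 175.44269]
 [240.83116 145.7739 ]
 [268.65918 153.95862]
 [259.9331  183.62741]]
pose [589.6 187.2 147.9] [180.    0.   21.3] slide [ 0.56 -0.1   4.66] spin 0.0 t 29.4 w 49.7
250 166
```

View pics/w13c.png

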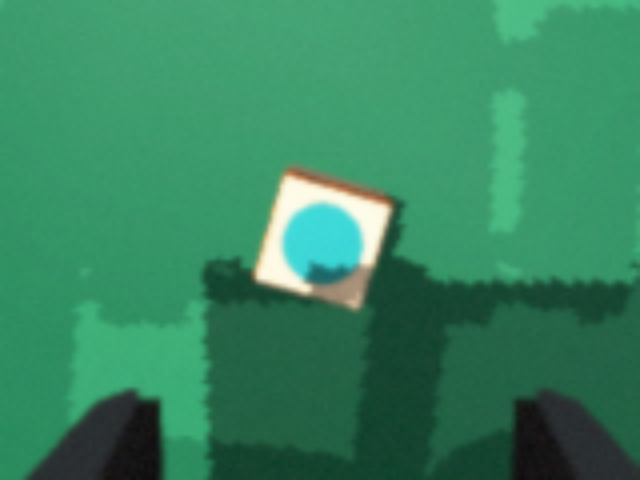

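The chalk's top face is clear at (250,166), with a world yaw of about 4.4°.

```bash
python3 -m jog '{"jaw":[50,50,50,50,50,50,50,50,50,50],"slide":[[0.55,-0.1,0],[0,0,0],[0,0,0],[0,0,0],[0,0,0.9],[0,0,0.9],[0,0,0.9],[0,0,0],[0,0,0],[0,0,0]],"spin":[0,0.7,0.7,0.7,0,0,0,0,0,0]}' 12
python3 -c "
from h import *
plan(604.3,196.3,9,4.4)"
```

```text
time_s: 30.45
ee_pos: [605.2, 197.0, 68.8]
ee_rot: [-180.0, -0.2, 4.6]
force: [1.0, 0.4, 0.4]
gripper_width: 50.0
gripper_force: 0.0
pose [605.2 197.   68.8] [-180.    -0.2    4.6] slide [-0.03  0.02  1.99] spin 0.02 t 30.4 w 50.0
```

```bash
python3 -m jog '{"jaw":[50,50,50,50,50,50,15,15,15,15],"slide":[[0,0,0.8],[0,0,0.8],[0,0,0.4],[0,0,0],[0,0,0],[0,0,0],[0,0,0],[0,0,0],[0,0,0],[0,0,0]],"spin":[0,0,0,0,0,0,0,0,0,0]}'
python3 -m jog '{"jaw":[15,15,15,15,15,15,15,15,15,15],"slide":[[0,0,0],[0,0,0],[0,0,0],[0,0,-0.7],[0,0,-0.9],[0,0,-0.9],[0,0,-0.5],[0,0,0],[0,0,0],[0,0,0]],"spin":[0,0,0,0,0,0,0,0,0,0]}'
python3 -c "
from h import *
plan(546.7,388.8,100)"
```

```text
time_s: 31.45
ee_pos: [604.1, 197.0, 7.2]
ee_rot: [-180.0, -0.0, 4.6]
force: [0.1, -0.1, 2.0]
gripper_width: 26.0
gripper_force: 12.0
time_s: 32.45
ee_pos: [603.0, 196.7, 95.3]
ee_rot: [180.0, 0.2, 4.6]
force: [0.1, -0.4, -0.6]
gripper_width: 25.8
gripper_force: 12.0
pose [603.  196.7  95.3] [180.    0.2   4.6] slide [-1.35 -6.53 -0.16] spin 0.0 t 32.5 w 25.8
```

```bash
python3 -m jog '{"jaw":[15,15,15,15,15,15,15,15,15,15],"slide":[[-0.4,-0.93,0],[-0.4,-0.93,0],[-0.4,-0.93,0],[-0.4,-0.93,0],[-0.4,-0.93,0],[-0.4,-0.93,0],[-0.4,-0.93,0],[0,0,0],[0,0,0],[0,0,0]],"spin":[0,0,0,0,0,0,0,0,0,0]}'
python3 - <<'E'
from h import *
m=env.camera_model('wrist');im=env.grab_frame('wrist');cv2.imwrite('pics/w14.png',im[:,:,::-1])
b=blob(im,'brass',(256,140),70)
if b:
    q=np.array([ray(m,v,10) for v in b[1].reshape(-1,2)],np.float32);print(b[0],b[2],cv2.minAreaRect(q))
t=blob(im,'turq');
if t: print(t[0],t[2],ray(m,t[0],95+20),cv2.boundingRect(t[1]))
plan(546.7,388.8,14)
E
```

```text
time_s: 33.45
ee_pos: [504.6, 383.9, 96.1]
ee_rot: [179.9, 0.1, 4.6]
force: [-0.2, -0.2, -0.8]
gripper_width: 25.7
gripper_force: 12.0
[250.14755126 139.84929245] 7973.5 ((547.4953002929688, 389.7658386230469), (73.06261444091797, 72.5244140625), 67.60643768310547)
pose [504.8 383.8  96.3] [179.9   0.    4.6] slide [ 1.4  -0.06  2.74] spin 0.0 t 33.5 w 25.7
```

```bash
python3 -m jog '{"jaw":[15,15,15,15,15,15,15,15,15,15],"slide":[[0.7,-0.03,0],[0.72,-0.04,0],[0,0,0.7],[0,0,0.7],[0,0,0.7],[0,0,0.4],[0,0,0.15],[0,0,0],[0,0,0],[0,0,0]],"spin":[0,0,0,0,0,0,0,0,0,0]}'
python3 -c "
from h import *
plan(547.2,389.3,13)"
```

```text
time_s: 34.5
ee_pos: [547.5, 390.8, 18.6]
ee_rot: [-179.9, -0.1, 4.6]
force: [-0.1, -0.7, -1.0]
gripper_width: 26.0
gripper_force: 12.0
pose [547.5 390.8  18.6] [-1.799e+02 -1.000e-01  4.600e+00] slide [-0.01  0.05  0.19] spin 0.0 t 34.5 w 26.0
```

```bash
python3 -m jog '{"jaw":[15,15,15,15,38,38,38,38,38,38],"slide":[[0,0,0.1],[0,0,0.08],[0,0,0],[0,0,0],[0,0,0],[0,0,0],[0,0,0],[0,0,-0.6],[0,0,-0.9],[0,0,-0.9]],"spin":[0,0,0,0,0,0,0,0,0,0]}'
python3 -m jog '{"jaw":[50,50,50,50,50,50],"slide":[[0,0,-0.9],[-0.9,0,-0.5],[-0.9,0,0],[0,0,0],[0,0,0],[0,0,0]],"spin":[0,0,0,0,0,0]}'
python3 - <<'E'
from h import *
m=env.camera_model('wrist');im=env.grab_frame('wrist')
b=blob(im,'brass',(256,140),90);print("tray",ray(m,b[0],10))
t=blob(im,'turq',b[0],30);print("chalk",ray(m,t[0],32))
w=env.grab_frame("top");cv2.imwrite("pics/top1.png",w[:,:,::-1])
cv2.imwrite("pics/f.png",np.hstack([cv2.resize(w[110:300,80:470,::-1],(600,292)),cv2.resize(im[:,:,::-1],(200,292))]))
t=env.camera_model("top");o=cv2.imread("pics/top0.png")[:,:,::-1]
for n,s in (("chips",(305,199)),("tumbler",(228,198))):
    x,y=s;print(n,np.abs(w[y-16:y+16,x-16:x+16].astype(int)-o[y-16:y+16,x-16:x+16]).mean())
for n,c,s in (("rm","red",(260,165)),("bm","blue",(417,206))): print(n,ray(t,blob(w,c,s,12)[0],10))
E
```

```text
time_s: 35.5
ee_pos: [546.4, 390.2, 83.9]
ee_rot: [179.9, 0.1, 4.6]
force: [0.1, 0.2, 0.2]
gripper_width: 38.2
gripper_force: 0.0
time_s: 36.1
ee_pos: [493.7, 386.2, 125.7]
ee_rot: [180.0, -0.0, 4.6]
force: [-0.3, 0.1, -0.4]
gripper_width: 50.0
gripper_force: 0.0
tray [548.84973845 390.17177193]
chalk [546.82484047 390.15007063]
chips 7.0908203125
tumbler 7.078125
rm [630.76881084  20.64646318]
bm [ 504.10483226 -406.56916717]
```

View pics/f.png

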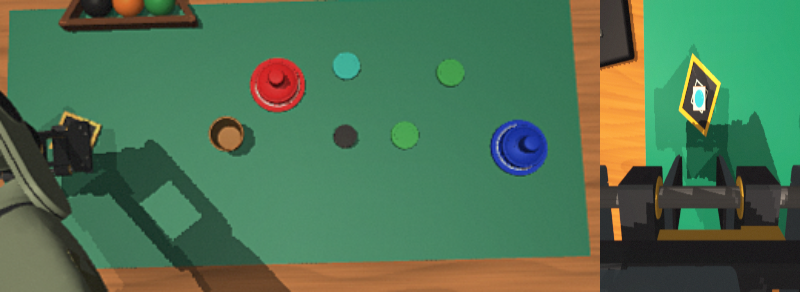

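The mallets stand centred on the red pad (277,85) and blue pad (519,148). The chalk is centred in the tray (699,97), and the tumbler and chips haven't moved. I'm handing it in.

```bash
python3 -c "
from workcell import env
print(env.job_done())"
```

```text
the job is handed in; nothing more can be done
None
```

The job is handed in at about 36 s: both pucks and mallets are on their own-colour pads, the chalk is upright in the tray, and the tumbler and chips are where they were; the hand-in call returned no verdict.

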